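# Unclamp a chip fixture and flip its lid over

### The job

The chip fixture is clamped shut: push the thumb pin round to swing the clamp arm right off the lid until it points out to the side, then raise the lid by its front tab with a fingertip and tip it over backwards so that it lies open against its rests by its own weight. Do it with light pushes only: do not take the pin or the tab between the fingers, do not fling the lid, and do not lift, tilt or shift the fixture, which is not screwed down. Leave the beaker, the bottle, the chip tray and the driver where they are.

Things in the scene. Friction and masses are not known exactly. Their poses are not given: they have to be found in the camera images.
- fixture: Chip fixture, 1.7 kg, loose on rubber feet. Origin on the table; -x is its front (tab and clamp side, facing roughly to the robot's right), +x its hinge side. Blue base plate x -78 to 98 mm, y -70 to 70 mm, top 16 mm up; grey block x -45 to 55, y -55 to 55, 70 mm up, closed by the lid; two rests behind the hinge (x 81 to 91, y -45 and 45) are 108 mm high.
- lid (a joint): Lid angle, rad: 0 closed, 2.0 lying back on its rests (stop). Hinge without spring, friction 0.003 N m, light damping: the lid falls shut below about 1.57, open beyond. Lid: aluminium frame with clear window, about 160 g, 106 mm wide, 8 mm thick; closed it is 71 to 79 mm above the table, front edge at fixture x = -48 mm. The clamp arm truly blocks it while over it.
- tab (a point): Centre of the thumb tab, a plain tongue in the middle of the lid's front edge, 36 mm wide, 6 mm thick, free below. Closed it spans fixture x -80 to -48 mm, 73 to 79 mm above the table; this point is at x = -66, y = 0, 76 mm up. Moves with the lid; axes as the fixture's when closed. Under it 57 mm are free down to the base plate.
- lid_hinge (a point): Middle of the lid's hinge axis, fixed on the fixture at x = 60, y = 0 mm, 75 mm above the table; the axis runs along the fixture's y. It is 140 mm from the tab's tip, 126 mm from point tab. Closed, the lid's underside is 4 mm and the tab's underside 2 mm below the axis.
- clamp (a joint): Swing clamp angle, rad: 0 with the arm along the fixture's +x, over the lid; grows clockwise seen from above, outwards to the fixture's -y side; at 1.57 the arm points to -y, clear of the lid (free of it from about 1.1). Stops at -0.35 and 1.75; starts between -0.3 and 0.35; stays where left (0.025 N m, about 0.6 N at the pin).
- pin (a point): Thumb pin: upright steel pin, 11 mm thick, 25 mm tall, on the clamp arm 40 mm from its pivot axis; foot 87 mm, top 112 mm above the table. This point is its middle, 99.5 mm up. Turns with the arm, its x along the arm.
- clamp_pivot (a point): Pivot axis of the clamp, on a 14 mm steel post fixed on the fixture at x = -60, y = -42 mm; the point is 81 mm above the table, at the underside of the arm: a steel bar 12 mm wide, 6 mm thick, reaching 50 mm from the axis, 2 mm above the closed lid.
- beaker: Glass beaker, 54 mm across the rim, 70 mm high, beside the fixture. Origin: centre of its underside. To be left alone.
- bottle: Small amber bottle with black cap, 38 mm thick, 72 mm high, beside the fixture. Origin: centre of its underside. To be left alone.
- chip_tray: Flat black chip tray, 100 x 100 x 10 mm, behind the fixture's hinge side. Origin: centre of its underside. To be left alone.
- driver: Screwdriver with black handle, 150 mm long, 26 mm thick, lying on the fixture's +y side along its own x. Origin: middle of its length, on the table. To be left alone.

How it is judged:
By the outcome, as a careful person would: the job done as asked, in the order asked, and still so for the second after the job is handed in, with the robot touching nothing.
It also fails if it takes over 56 s, if anything falls off the work surface, if the arm or the gripper's body presses on something with over 40 N, if the wrist force passes 120 N, or if a joint passes its speed limit or range.

### The arm

A 6-joint arm with a two-finger parallel gripper is mounted at the origin on the work surface. World frame = base frame: x ahead of the robot, y to its left, z up, the work surface at z = 0. Lengths are in m, angles in rad, forces in N, time in s.
With the tool pointing down it reaches from about 0.325 to 0.85 m from the base axis. Payload 4.4 kg.
Tool frame: the origin (TCP) lies at the very end of the fingers, on their centre line; the grasp point (between the pads) lies 19 mm behind it; z points along the fingers, y is the direction in which the jaws open and shut (so a half turn about z gives the same grasp; the last joint's range is limited). The gripper opens to 94 mm and grips with 3 to 60 N. Pads are 16 mm wide; open, the fingers measure 119 mm over their backs; the gripper's body (75 mm by 177 mm) begins 78 mm behind the grasp point.
Start: joints at [-1.363, 0.207, 1.542, -0, 1.393, -0.15], TCP at [0.201, -0.539, 0.205] pointing down, gripper open.
Joint ranges: [-2.73, 2.73], [-0.86, 2.22], [0.23, 2.46], [-1.11, 4.25], [0.08, 2.63], [-2.82, 2.82]. Speed limits (rad/s): [2.79, 2.79, 3.14, 3.14, 3.14, 3.14].

### API

Orientations are given as [roll, pitch, yaw] about the fixed x, y, z axes, in that order (R = Rz(yaw) Ry(pitch) Rx(roll)).
In Python, from cell import manip, imaging gives the robot as it stands.
- The arm moves only by the tool carry_out, never from a script. Its argument "commands" is a list of rows, each a list of 4 numbers: the shift along the tool's x, y, z in m, then the turn about the tool's z in rad. In form: [[dx, dy, dz, twist], ...]. A call has exactly 5 rows; each row is the pose to reach, as a shift and turn from the pose commanded when the call began, along the tool's axes at that moment; what a row does not reach only later rows make up. A row lasts 1/12 s, in which the tool goes at most 41.7 mm and 7.16 degrees, less where a joint would pass 70% of its speed; a pose out of reach is approached as far as the arm can. A call with a gripper value outside its range is refused whole. "jaw" is the finger opening in m, from 0 to 0.094, set as the call begins (left out, the last holds). The fingers move at their own pace and stop on an object; "newtons" is the grip in N (left out, the last holds). Time passes only in rows, so rows that repeat a pose let the fingers close, or fill a call up. It gives the time, the measured TCP pose, the force and the opening at its end, in the units of the state.
- manip.read_state(): the state, without advancing time (a new reading comes with each control period).
- imaging.get_image(name): name is "scene" or "side" or "wrist"; returns a dict with "color" (400x640x3 uint8, red, green, blue), "camera_matrix" (3x3 intrinsics, pixels), "dist" ([k1, k2, p1, p2, k3] as OpenCV has them; the pictures are not rectified), "rvec" (rotation vector, rad) and "tvec" (3), from world to camera coordinates, as OpenCV has them; the wrist camera has in their place "hand_eye" (4x4, takes a point from camera to tool coordinates, whose origin is the TCP and whose axes are the flange's). Camera axes: x right, y down, z forward; pixel columns grow to the right and rows downward; lengths in m; the calibration is good to about 2 mm. A picture is of the moment at which its call begins: read the wrist's pose just before it. There is no depth.
- manip.job_done(): hands the job in, once; it reports no verdict.
Trained networks look in a picture, given as the dict that the camera call returned (one of the last four; its "shot" number tells which), for a name from the list of things; names that differ only in an ending like _2 or _b are one class to them, and where a whole thing is asked for, a point or a joint stands for the part that bears it (a point fixed in the world has none). Each returns a list of dicts, best first, with "conf" (0 to 1); they miss things now and then, are a little off and sometimes report something else, mostly with a low value. They report only what shows in the picture. A call takes as long as a camera call.
- imaging.find_in(picture, label): "extent" ([centre column, centre row, width, height] in pixels, round what is visible of it).
- imaging.outline_of(picture, label): "mask" (400x640 bool, what is visible of it) and "extent" ([centre column, centre row, width, height] in pixels, round what is visible of it).
The state is a dict: "time": time; "joints": joint angles; "qd": joint speeds; "joint_efforts": joint torques, N m; "tool_pos": TCP position; "ee_rot": TCP orientation; "ft_force": force on the tool from outside, world axes, zero at the start; "wrist_torque": the same for the moment, N m; "grip_width": finger opening in m.
Only numpy, scipy, OpenCV 4.12 (cv2) and the standard library are available. Lean on these libraries where they do the work, as an engineer would, in place of code of your own. Each camera call takes 0.05 s, during which the arm holds its last target. There are 200 camera calls.

## Working session

There is one attempt and no reset: what is moved stays moved. The work goes in short steps, Python scripts to look and compute and a tool call to move; the robot and the scene stay as the last step left them, time stands still between calls to the robot, and variables do not carry over. Pictures are saved under pics/ and viewed, about 8 in all and at most 12, crops included, and the job is handed in when it is done.

Besides the shell and the picture viewer there is one more tool, called after ">>>" as a command line: name --pt "numbers of a row" for each row, then --argument value for the rest. carry_out: Moves the arm, as the interface text tells. Its arguments: {"type":"object","properties":{"commands":{"type":"array"},"jaw":{"type":"number"},"newtons":{"type":"number"}},"required":["commands"]}

```bash
ls; mkdir -p pics
python3 - <<'E'
from cell import manip, imaging
import cv2,numpy as np
print(manip.read_state())
for n in ("scene","side"):
    p=imaging.get_image(n); cv2.imwrite(f"pics/{n}0.png",p["color"][:,:,::-1])
    print(n,p["camera_matrix"].tolist(),p["dist"],p["rvec"],p["tvec"])
    for l in ("fixture","lid","tab","clamp","pin","beaker","bottle","chip_tray","driver"):
        r=imaging.find_in(p,l); print(l,[(np.round(q["extent"]).tolist(),round(q["conf"],2)) for q in r[:2]])
E
```

```text
pics
{'time': 0.0, 'joints': array([-1.36351906e+00,  2.07421064e-01,  1.54293361e+00, -1.86061540e-05,
        1.39349936e+00, -1.50530359e-01]), 'qd': array([ 0.00033647,  0.00088015, -0.00025155, -0.00161382,  0.0003226 ,
        0.00067004]), 'joint_efforts': array([-5.62325404e-04, -3.70872831e+01, -2.81416923e+01,  6.96814083e-02,
        3.62563762e-02, -1.77954039e-04]), 'tool_pos': array([ 0.20117726, -0.53780043,  0.20429987]), 'ee_rot': array([-3.13935410e+00, -3.21021638e-04,  3.57810568e-01]), 'ft_force': array([-0.63678446, -0.45844597,  0.36623275]), 'wrist_torque': array([-0.01289842,  0.00916031,  0.04197768]), 'grip_width': 0.09417099965522317}
scene [[448.5661322793107, 0.0, 320.16228580686027], [0.0, 448.5661322793107, 196.44046000046274], [0.0, 0.0, 1.0]] [-0.07586804  0.          0.          0.          0.        ] [ 2.03517769  1.66239819 -0.5429909 ] [-0.23372494 -0.41110624  1.38913364]
fixture [([285.0, 189.0, 88.0, 92.0], 0.74)]
lid [([279.0, 182.0, 66.0, 51.0], 0.57)]
tab [([279.0, 180.0, 60.0, 51.0], 0.95)]
clamp []
pin [([275.0, 198.0, 21.0, 15.0], 0.5)]
[... 304 characters left out ...]
3521936  0.          0.          0.          0.        ] [ 0.76376101 -2.3907456   1.34077825] [0.55429283 0.20711802 0.53172676]
fixture [([373.0, 226.0, 93.0, 104.0], 0.84)]
lid [([383.0, 200.0, 67.0, 46.0], 0.76), ([375.0, 226.0, 94.0, 106.0], 0.26)]
tab [([381.0, 201.0, 69.0, 46.0], 0.82)]
clamp [([359.0, 184.0, 20.0, 20.0], 0.49)]
pin [([358.0, 183.0, 23.0, 20.0], 0.74), ([358.0, 331.0, 78.0, 66.0], 0.37)]
beaker [([292.0, 234.0, 34.0, 52.0], 0.91), ([443.0, 251.0, 16.0, 54.0], 0.39)]
bottle [([302.0, 195.0, 24.0, 39.0], 0.6)]
chip_tray [([358.0, 330.0, 80.0, 65.0], 0.83), ([376.0, 227.0, 90.0, 109.0], 0.42)]
driver [([443.0, 251.0, 14.0, 56.0], 0.75), ([302.0, 195.0, 24.0, 40.0], 0.7)]
```

Run:
```python
import cv2,numpy as np
a=cv2.imread("pics/scene0.png")[110:300,200:440]; b=cv2.imread("pics/side0.png")[140:380,240:480]
a=cv2.resize(a,None,fx=1.66*1.25,fy=1.66*1.25,interpolation=cv2.INTER_CUBIC)[:400,:]
a=cv2.resize(cv2.imread("pics/scene0.png")[120:280,210:400],(400,337),interpolation=cv2.INTER_CUBIC)
b=cv2.resize(b,(400,400),interpolation=cv2.INTER_CUBIC)
c=np.zeros((400,800,3),np.uint8);c[:337,:400]=a;c[:,400:]=b
cv2.imwrite("pics/c0.png",c)
```

```text
(no output)
```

View pics/c0.png

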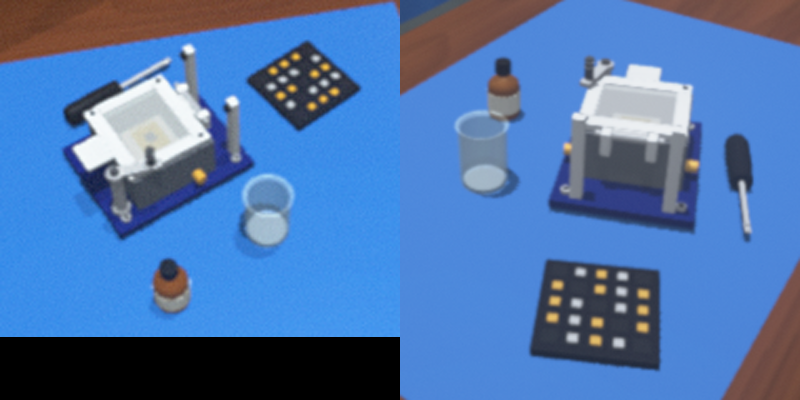

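The crops show the fixture: tab at the left in scene (about 74,150 to 92,172 crop), clamp post at (117,172), pin at (150,150), and rests at (232,101) and (188,50). In the side view the rests are at (178,117) and (276,136) and the tab is at (228..261,67). I'll fit the pose from these points.

```bash
cat > h.py <<'E'
import cv2,numpy as np
from scipy.optimize import least_squares
from scipy.spatial.transform import Rotation as R
from cell import manip, imaging
def proj(p,X): return cv2.projectPoints(np.asarray(X,float).reshape(-1,3),p["rvec"],p["tvec"],p["camera_matrix"],p["dist"])[0][:,0]
def tf(q,X):
    X=np.asarray(X,float).reshape(-1,3); c,s=np.cos(q[2]),np.sin(q[2])
    return np.c_[q[0]+c*X[:,0]-s*X[:,1],q[1]+s*X[:,0]+c*X[:,1],X[:,2]]
def ray(p,uv):
    n=cv2.undistortPoints(np.array([[uv]],float),p["camera_matrix"],p["dist"])[0,0]
    Rm=cv2.Rodrigues(p["rvec"])[0]; return -Rm.T@p["tvec"].ravel(), Rm.T@np.r_[n,1]
def atz(p,uv,z):
    o,d=ray(p,uv); return o+d*(z-o[2])/d[2]
def wristcal(p,st):
    T=np.eye(4);T[:3,:3]=R.from_euler('xyz',st["ee_rot"]).as_matrix();T[:3,3]=st["tool_pos"]
    C=np.linalg.inv(T@p["hand_eye"]); p["rvec"]=cv2.Rodrigues(C[:3,:3])[0];p["tvec"]=C[:3,3].copy(); return p
E
python3 - <<'E'
from h import *
s=imaging.get_image("scene");d=imaging.get_image("side")
F=[([86,-45,108],(232,101),(178,117)),([86,45,108],(188,50),(276,136)),([-80,18,79],(73,151),(261,68)),([-80,-18,79],(92,172),(228,67)),([-78,-70,16],(122,230),None),([98,-70,16],(252,161),(152,204)),([98,70,16],None,(295,222))]
def res(q,full=False):
    r=[]
    for X,a,b in F:
        w=tf(q,np.array(X)/1000)
        if a: r.append(proj(s,w)[0]-np.array([210+a[0]/2.105,120+a[1]/2.105]))
        if b: r.append(proj(d,w)[0]-np.array([240+b[0]/1.6667,140+b[1]/1.6667]))
    return np.array(r) if full else np.ravel(r)
best=min((least_squares(res,[.45,-.3,y],loss='soft_l1') for y in (0,1.57,3.1,-1.57)),key=lambda o:o.cost)
q=best.x;print(q,best.cost);print(res(q,1).round(1).tolist())
print("pin",atz(s,(210+150/2.105,120+150/2.105),.112),atz(d,(240+189/1.667,140+60/1.667),.112),atz(d,(240+207/1.667,140+64/1.667),.112))
for a in (-.3,0,.35): print(a,tf(q,[-.06+.04*np.cos(a),-.042-.04*np.sin(a),.112]))
for l,h in (("beaker",.035),("bottle",.036),("chip_tray",.005),("driver",.013)):
  for p in (s,d):
    r=imaging.find_in(p,l)
    if r: print(l,atz(p,r[0]["extent"][:2],h).round(3),round(r[0]["conf"],2))
E
```

```text
[0.52637519 0.03910701 1.96012843] 15.988450443690306
[[0.7, -1.1], [0.3, -0.2], [0.4, -1.5], [1.7, -4.1], [0.1, -2.5], [-0.6, -0.2], [-1.4, -1.6], [-0.3, -1.7], [-0.1, 1.5], [1.7, -1.1], [-2.7, -2.2], [-0.3, 0.0]]
pin [0.58691231 0.03820394 0.112     ] [0.58167521 0.04286013 0.112     ] [0.56221854 0.03961123 0.112     ]
-0.3 [[0.56256539 0.03040605 0.112     ]]
0 [[0.57282344 0.03654572 0.112     ]]
0.35 [[0.58643339 0.03950827 0.112     ]]
beaker [0.635 0.152 0.035] 0.85
beaker [0.633 0.151 0.035] 0.86
bottle [0.7   0.036 0.036] 0.81
chip_tray [0.454 0.24  0.005] 0.76
chip_tray [0.446 0.245 0.005] 0.6
driver [0.417 0.009 0.013] 0.83
driver [0.411 0.019 0.013] 0.76
```

>>> carry_out --pt "0.033 -0.022 -0.006 0" --pt "0.066 -0.044 -0.012 0" --pt "0.099 -0.066 -0.018 0" --pt "0.132 -0.088 -0.024 0" --pt "0.165 -0.11 -0.03 0" --jaw 0 --newtons 10

```text
time: 1.92
tool_pos: [0.318, -0.3763, 0.2358]
ee_rot: [3.141, -0.0, 0.357]
ft_force: [1.4, -0.2, 0.2]
grip_width: 0.0642
```

>>> carry_out --pt "0.033 -0.022 -0.006 0" --pt "0.066 -0.044 -0.012 0" --pt "0.099 -0.066 -0.018 0" --pt "0.132 -0.088 -0.024 0" --pt "0.165 -0.11 -0.03 0"

```text
time: 2.33
tool_pos: [0.4342, -0.2152, 0.2661]
ee_rot: [3.141, -0.0, 0.358]
ft_force: [0.9, -0.7, -0.1]
grip_width: 0.0307
```

>>> carry_out --pt "0.033 -0.022 -0.006 0" --pt "0.066 -0.044 -0.012 0" --pt "0.099 -0.066 -0.018 0" --pt "0.132 -0.088 -0.018 0" --pt "0.165 -0.11 -0.018 0"

```text
time: 2.75
tool_pos: [0.5507, -0.0543, 0.2844]
ee_rot: [3.14, -0.001, 0.358]
ft_force: [0.6, -0.6, 0.8]
grip_width: 0.0005
```

Run:
```python
from h import *
st=manip.read_state(); p=wristcal(imaging.get_image("wrist"),st)
print(st["time"],st["tool_pos"],st["ee_rot"],st["ft_force"],st["joints"],st["grip_width"]); print(p["hand_eye"].round(3).tolist())
im=p["color"][:,:,::-1].copy();cv2.imwrite("pics/w1raw.png",im)
q=[.5264,.0391,1.96]
for X in ([86,-45,108],[86,45,108],[-80,18,79],[-80,-18,79],[-48,53,79],[-48,-53,79],[-78,-70,16],[98,-70,16],[98,70,16],[-60,-42,87]):
    u=proj(p,tf(q,np.array(X)/1000))[0]; print(X,u.round()); cv2.circle(im,tuple(int(v) for v in np.clip(u,-999,999)),3,(0,0,255),1)
cv2.imwrite("pics/w1.png",im)
```

```text
2.75 [ 0.55066945 -0.05430598  0.28437954] [ 3.14040876e+00 -1.49455782e-03  3.58080114e-01] [ 0.56339514 -0.55889983  0.7792549 ] [-2.54650191e-01  1.08642787e-01  1.49167037e+00 -1.09050208e-04
  1.53937597e+00  9.58070228e-01] 0.0004827769249612065
[[-0.0, -0.957, -0.289, 0.083], [1.0, 0.0, -0.001, 0.0], [0.001, -0.289, 0.957, -0.179], [0.0, 0.0, 0.0, 1.0]]
[86, -45, 108] [132. 129.]
[86, 45, 108] [147. 215.]
[-80, 18, 79] [304. 179.]
[-80, -18, 79] [302. 146.]
[-48, 53, 79] [277. 210.]
[-48, -53, 79] [270. 114.]
[-78, -70, 16] [301.  96.]
[98, -70, 16] [156. 101.]
[98, 70, 16] [173. 211.]
[-60, -42, 87] [282. 125.]
```

View pics/w1.png

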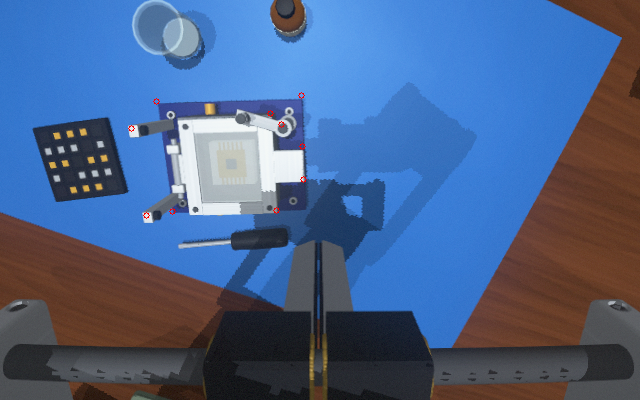

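The wrist picture shows the fixture with marks within about 4 px: tab tip at (304,150..181), pin at (242,118), pivot at (286,126). I'll zoom in to refine.

```bash
python3 -c "
import cv2
cv2.imwrite('pics/w1z.png',cv2.resize(cv2.imread('pics/w1raw.png')[85:225,120:320],(800,560),interpolation=cv2.INTER_CUBIC))"
```

```text
(no output)
```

View pics/w1z.png

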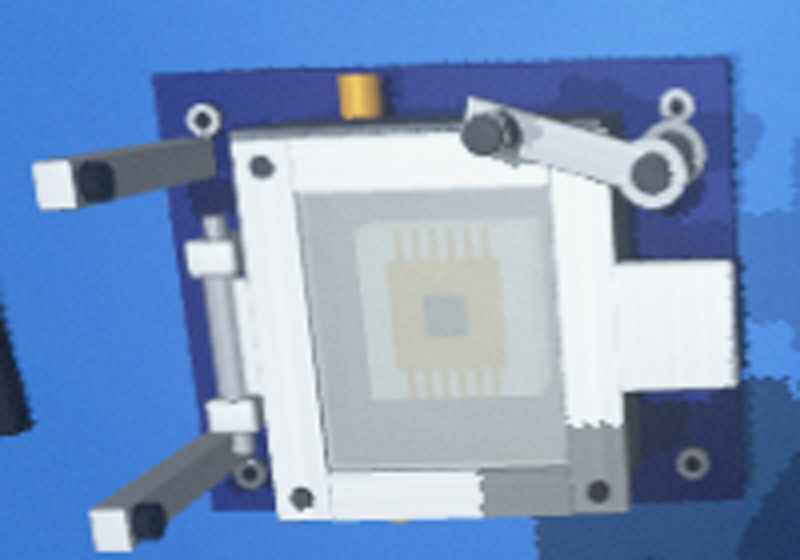

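Zoomed: the tab tip runs (738,262) to (738,386), pin top is at (487,134), pivot at (655,172), and the base corners are clear. Next is a refit including these.

Run:
```python
from h import *
st=manip.read_state(); p=wristcal(imaging.get_image("wrist"),st)
Z=lambda u:np.array([120+u[0]/4,85+u[1]/4])
F=[([-80,-18,79],(738,262)),([-80,18,79],(738,386)),([98,-70,16],(152,74)),([-78,-70,16],(733,57)),([-78,70,16],(745,500)),([98,70,16],(215,511)),([86,-45,108],(54,184)),([86,45,108],(110,530)),([-48,53,79],(628,512))]
A=np.array([f[0] for f in F])/1000;B=np.array([Z(f[1]) for f in F])
o=least_squares(lambda q:(proj(p,tf(q,A))-B).ravel(),[.526,.039,1.96],loss='soft_l1')
q=o.x;print(q,o.cost);print((proj(p,tf(q,A))-B).round(1).tolist())
pin=atz(p,Z((487,134)),.112);pv=tf(q,[-.06,-.042,.09])[0]
print("pin",pin,"pivot fit",pv,"seen",atz(p,Z((655,172)),.090))
c,s=np.cos(q[2]),np.sin(q[2]);v=pin-pv;fx=c*v[0]+s*v[1];fy=-s*v[0]+c*v[1];print("arm",fx,fy,np.arctan2(-fy,fx))
```

```text
[0.52697029 0.04418672 1.95779107] 1.579887313104014
[[-0.9, -0.9], [0.2, 0.9], [0.2, -0.1], [-0.5, -0.2], [0.2, 0.2], [-0.4, 0.2], [0.3, -0.1], [0.1, -0.3], [0.4, 0.3]]
pin [0.58570287 0.04299891 0.112     ] pivot fit [0.58850871 0.00447497 0.09      ] seen [0.58902059 0.00367992 0.09      ]
arm 0.036733935676751366 -0.011940872786643995 0.3142896045599817
```

>>> carry_out --pt "0.012 -0.023 0.024 -0.01" --pt "0.025 -0.047 0.048 -0.02" --pt "0.036 -0.068 0.07 -0.03" --pt "0.0427 -0.0813 0.084 -0.03" --pt "0.0427 -0.0813 0.09 -0.03"

```text
time: 3.27
tool_pos: [0.5588, 0.0369, 0.1904]
ee_rot: [-3.139, 0.005, 0.391]
ft_force: [-0.2, 0.2, 0.1]
grip_width: 0.0004
```

>>> carry_out --pt "0 0 0.025 0" --pt "0 0 0.05 0" --pt "0 0 0.075 0" --pt "0 0 0.09 0" --pt "0 0 0.098 0"

```text
time: 3.68
tool_pos: [0.5594, 0.0333, 0.0935]
ee_rot: [-3.141, 0.003, 0.386]
ft_force: [-0.8, -0.7, 0.4]
grip_width: 0.0004
```

```bash
cat >> h.py <<'E'
Q=[.527,.0442,1.958]
def fpos(w):
    c,s=np.cos(Q[2]),np.sin(Q[2]);v=np.asarray(w)[:2]-Q[:2]; return (1000*np.array([c*v[0]+s*v[1],-s*v[0]+c*v[1],w[2]])).round(1)
def ff(F): 
    c,s=np.cos(Q[2]),np.sin(Q[2]); return np.array([c*F[0]+s*F[1],-s*F[0]+c*F[1],F[2]]).round(2)
E
python3 - <<'E'
from h import *
st=manip.read_state();print(st["time"],fpos(st["tool_pos"]),st["ee_rot"],ff(st["ft_force"]))
d=imaging.get_image("scene"); w=imaging.get_image("wrist")
a=cv2.resize(d["color"][120:280,210:400,::-1],(475,400),interpolation=cv2.INTER_CUBIC);b=w["color"][0:400,160:485,::-1]
cv2.imwrite("pics/p2.png",np.hstack([a,b]))
E
```

```text
3.6833 [-22.3 -25.9  93.5] [-3.14073072  0.00345297  0.38644842] [-0.4   0.99  0.37]
```

View pics/p2.png

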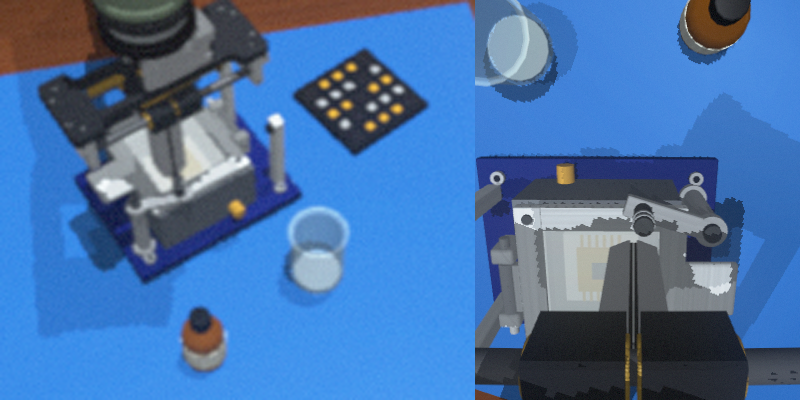

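The finger hangs over the lid behind the pin, with the pin tip at about (643,220) in the right half and a clear gap. Now I'll push it round.

>>> carry_out --pt "0.01 -0.005 0 0" --pt "0.0175 -0.0058 0 0" --pt "0.024 -0.0056 0 0" --pt "0.031 -0.0045 0 0" --pt "0.038 -0.0015 0 0"

```text
time: 4.2
tool_pos: [0.597, 0.0515, 0.0964]
ee_rot: [3.141, -0.002, 0.389]
ft_force: [-0.8, 1.0, -0.9]
grip_width: 0.0003
```

>>> carry_out --pt "0.006 0.004 0 0" --pt "0.0104 0.0082 0 0" --pt "0.013 0.0115 0 0" --pt "0.016 0.0168 0 0" --pt "0.018 0.0225 0 0"

```text
time: 4.62
tool_pos: [0.6213, 0.0364, 0.0954]
ee_rot: [-3.141, -0.0, 0.388]
ft_force: [0.3, 0.7, 0.5]
grip_width: 0.0002
```

Run:
```python
from h import *
st=manip.read_state();print(st["time"],fpos(st["tool_pos"]),st["ee_rot"],ff(st["ft_force"]))
w=imaging.get_image("wrist")
cv2.imwrite("pics/p3.png",w["color"][100:400,160:480,::-1])
```

```text
4.6167 [-42.8 -84.4  95.4] [-3.14149296e+00 -2.82439966e-04  3.87821601e-01] [ 0.55 -0.5   0.53]
```

View pics/p3.png

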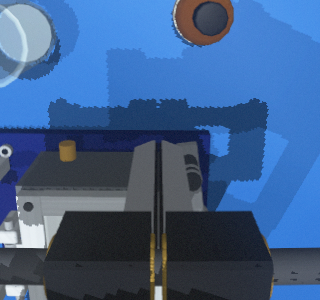

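The arm now seems to point up-image (-y_f), with pivot and pin visible at about (192,185) and (190,160). I'll back off, rise, and go to the front of the tab with a quarter turn.

>>> carry_out --pt "0 -0.006 0 0" --pt "0 -0.008 -0.03 0" --pt "0 -0.008 -0.06 0" --pt "0 -0.008 -0.09 0" --pt "0 -0.008 -0.11 0"

```text
time: 5.08
tool_pos: [0.6185, 0.0443, 0.2087]
ee_rot: [3.14, -0.003, 0.388]
ft_force: [-0.1, 0.4, 0.8]
grip_width: 0.0003
```

>>> carry_out --pt "-0.02 0.02 0 -0.12" --pt "-0.04 0.04 0 -0.24" --pt "-0.06 0.055 0 -0.36" --pt "-0.075 0.07 0 -0.48" --pt "-0.084 0.08 0 -0.6"

```text
time: 5.5
tool_pos: [0.5687, -0.0631, 0.2054]
ee_rot: [-3.141, 0.001, 0.993]
ft_force: [0.2, 0.8, 1.0]
grip_width: 0.0006
```

>>> carry_out --pt "0 0 0 -0.12" --pt "0 0 0 -0.24" --pt "0 0 0 -0.36" --pt "0 0 0 -0.48" --pt "0 0 0 -0.6"

```text
time: 5.92
tool_pos: [0.5697, -0.0615, 0.2053]
ee_rot: [-3.141, -0.0, 1.594]
ft_force: [0.4, -0.0, 0.6]
grip_width: 0.0004
```

>>> carry_out --pt "0 0 0 -0.12" --pt "0 0 0 -0.24" --pt "0 0 0 -0.37" --pt "0 0 0 -0.371" --pt "0 0 0 -0.371"

```text
time: 6.33
tool_pos: [0.5699, -0.0615, 0.2054]
ee_rot: [-3.141, -0.0, 1.956]
ft_force: [-0.4, 0.4, -0.1]
grip_width: 0.0005
```

Run:
```python
from h import *
st=manip.read_state();w=wristcal(imaging.get_image("wrist"),st)
print(st["time"],fpos(st["tool_pos"]),st["ee_rot"],ff(st["ft_force"]),st["joints"])
im=w["color"][:,:,::-1].copy()
for X in ([-80,18,79],[-80,-18,79],[-48,53,79],[-48,-53,79],[-60,-42,87],[-60,-82,112],[-78,-70,16],[-78,70,16]):
    u=proj(w,tf(Q,np.array(X)/1000))[0];print(X,u.round(1));cv2.circle(im,tuple(int(v) for v in u),3,(0,0,255),1)
cv2.imwrite("pics/p4.png",im)
```

```text
6.3333 [-1.140e+02  2.000e-01  2.054e+02] [-3.14140211e+00 -1.23606802e-04  1.95601356e+00] [ 0.57  0.24 -0.1 ] [-2.58401766e-01  2.02969632e-01  1.54596727e+00 -1.57143754e-05
  1.39288234e+00 -6.43616232e-01]
[-80, 18, 79] [298.6 156.2]
[-80, -18, 79] [340.7 156.1]
[-48, 53, 79] [255.9 118.1]
[-48, -53, 79] [383.4 117.9]
[-60, -42, 87] [371.  133.4]
[-60, -82, 112] [428.5 137. ]
[-78, -70, 16] [387.9 144.1]
[-78, 70, 16] [251.  144.3]
```

View pics/p4.png

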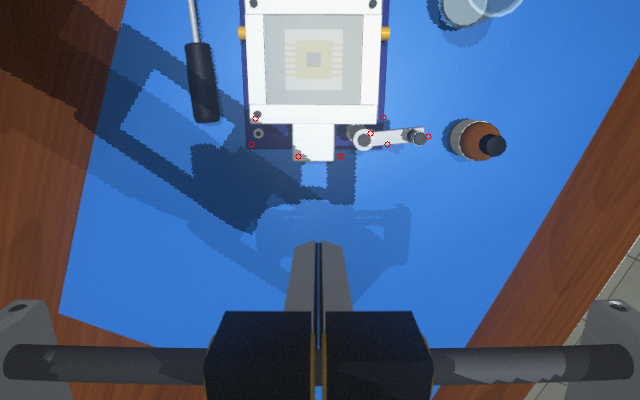

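The clamp arm points out to the side (pivot (363,140), pin (418,137)), clear of the lid. The marks are off by about 5 px. I'll check with the fixed cameras whether the fixture moved.

Run:
```python
from h import *
for n,boxes in (("side",[(325,195,345,260),(390,210,425,270),(330,248,420,276)]),("scene",[(305,160,330,200),(290,138,305,160),(250,195,330,235)])):
    a=cv2.imread(f"pics/{n}0.png");p=imaging.get_image(n);b=p["color"][:,:,::-1].copy();cv2.imwrite(f"pics/{n}1.png",b)
    for x0,y0,x1,y1 in boxes:
        t=cv2.resize(a[y0:y1,x0:x1],None,fx=4,fy=4,interpolation=3);s=cv2.resize(b[y0-6:y1+6,x0-6:x1+6],None,fx=4,fy=4,interpolation=3)
        m=cv2.matchTemplate(s,t,cv2.TM_CCOEFF_NORMED);_,v,_,l=cv2.minMaxLoc(m);print(n,(x0,y0),round(v,3),np.array(l)/4-6)
```

```text
side (325, 195) 0.995 [0. 0.]
side (390, 210) 0.957 [0. 0.]
side (330, 248) 0.999 [0. 0.]
scene (305, 160) 0.998 [0. 0.]
scene (290, 138) 0.997 [0. 0.]
scene (250, 195) 0.876 [0. 0.]
```

The fixture hasn't moved, so the offset is hand-eye bias. Next I descend in front of the tab.

>>> carry_out --pt "0 -0.003 0.035 0" --pt "0 -0.003 0.07 0" --pt "0 -0.003 0.105 0" --pt "0 -0.003 0.135 0" --pt "0.002 -0.003 0.145 0"

```text
time: 6.9
tool_pos: [0.5626, -0.0601, 0.0554]
ee_rot: [-3.134, -0.005, 1.957]
ft_force: [-1.0, 0.3, -0.8]
grip_width: 0.0007
```

>>> carry_out --pt "0.003 0 0 0" --pt "0.006 0 0 0" --pt "0.009 0 0 0" --pt "0.011 0 0 0" --pt "0.013 0 0 0"

```text
time: 7.32
tool_pos: [0.5635, -0.049, 0.0628]
ee_rot: [3.138, 0.003, 1.959]
ft_force: [-0.6, -0.1, 0.1]
grip_width: 0.0009
```

Run:
```python
from h import *
st=manip.read_state();w=imaging.get_image("wrist");d=imaging.get_image("scene")
print(st["time"],fpos(st["tool_pos"]),st["ee_rot"],ff(st["ft_force"]))
a=cv2.resize(w["color"][60:300,200:440,::-1],(400,400),interpolation=3);b=cv2.resize(d["color"][130:250,210:330,::-1],(400,400),interpolation=3)
cv2.imwrite("pics/p5.png",np.hstack([a,b]))
```

```text
7.3167 [-100.1    1.4   62.8] [3.13810097e+00 2.51024575e-03 1.95894332e+00] [0.14 0.58 0.05]
```

View pics/p5.png

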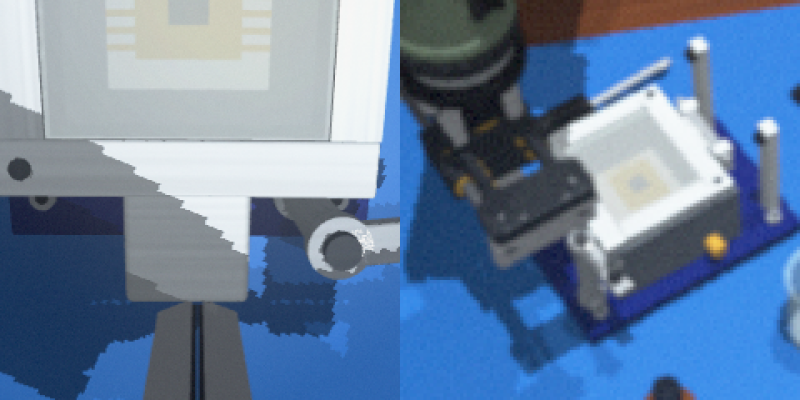

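The finger is just in front of the tab, near its centre. I'll creep in until I feel contact.

>>> carry_out --pt "0.0015 -0.002 0 0" --pt "0.003 -0.002 0 0" --pt "0.0045 -0.002 0 0" --pt "0.006 -0.002 0 0" --pt "0.0075 -0.002 0 0"

```text
time: 7.83
tool_pos: [0.558, -0.0451, 0.0609]
ee_rot: [3.141, 0.005, 1.96]
ft_force: [1.9, -8.9, -1.2]
grip_width: 0.0006
```

>>> carry_out --pt "0.0005 0 0 0" --pt "0.001 0 0 0" --pt "0.0015 0 0 0" --pt "0.002 0 0 0" --pt "0.0025 0 0 0"

```text
time: 8.25
tool_pos: [0.5581, -0.0444, 0.0614]
ee_rot: [3.14, 0.008, 1.959]
ft_force: [2.6, -9.7, 0.1]
grip_width: 0.0003
```

Run:
```python
from h import *
st=manip.read_state();print(st["time"],fpos(st["tool_pos"]),ff(st["ft_force"]))
w=imaging.get_image("wrist");st=manip.read_state();print(fpos(st["tool_pos"]),ff(st["ft_force"]))
```

```text
8.25 [-93.8   4.7  61.4] [-9.99  1.31  0.05]
[-93.7   4.7  61.4] [-9.58  2.16 -1.53]
```

Contact at x ≈ -94 with about 10 N, which is too much. I'll back off a bit.

>>> carry_out --pt "-0.004 0 0 0" --pt "-0.004 0 0 0" --pt "-0.004 0 0 0" --pt "-0.004 0 0 0" --pt "-0.004 0 0 0"

```text
time: 8.72
tool_pos: [0.5578, -0.0444, 0.0605]
ee_rot: [3.141, 0.001, 1.959]
ft_force: [-0.6, -3.1, 0.5]
grip_width: 0.0005
```

Run:
```python
from h import *
for n,boxes in (("side",[(325,195,345,260),(330,248,420,276)]),("scene",[(305,160,330,200),(290,138,305,160),(258,165,265,180)])):
    a=cv2.imread(f"pics/{n}0.png");p=imaging.get_image(n);b=p["color"][:,:,::-1].copy()
    for x0,y0,x1,y1 in boxes:
        t=cv2.resize(a[y0:y1,x0:x1],None,fx=10,fy=10,interpolation=3);s=cv2.resize(b[y0-3:y1+3,x0-3:x1+3],None,fx=10,fy=10,interpolation=3)
        m=cv2.matchTemplate(s,t,cv2.TM_CCOEFF_NORMED);_,v,_,l=cv2.minMaxLoc(m);print(n,(x0,y0),round(v,3),np.array(l)/10-3)
    st=manip.read_state();print(fpos(st["tool_pos"]),ff(st["ft_force"]))
```

```text
side (325, 195) 0.98 [0. 0.]
side (330, 248) 0.992 [0. 0.]
[-93.7   4.9  60.5] [-3.23  0.58  0.72]
scene (305, 160) 0.985 [0. 0.]
scene (290, 138) 0.983 [0. 0.]
scene (258, 165) 0.714 [ 3. -2.]
[-93.7   4.9  60.5] [-3.36  0.46  0.75]
```

Stiffness is about 1.7 N/mm and the fixture is unmoved. At a light 3.3 N I'll try raising the tab along its arc.

>>> carry_out --pt "0.0003 0 -0.0035 0" --pt "0.0006 0 -0.007 0" --pt "0.001 0 -0.0105 0" --pt "0.0014 0 -0.014 0" --pt "0.0018 0 -0.0175 0"

```text
time: 9.23
tool_pos: [0.5574, -0.0433, 0.0787]
ee_rot: [3.141, 0.002, 1.959]
ft_force: [0.5, -5.9, -0.0]
grip_width: 0.0007
```

Run:
```python
from h import *
st=manip.read_state();print(st["time"],fpos(st["tool_pos"]),ff(st["ft_force"]))
w=imaging.get_image("side");d=imaging.get_image("scene")
a=cv2.resize(w["color"][150:270,300:420,::-1],(400,400),interpolation=3);b=cv2.resize(d["color"][130:250,210:330,::-1],(400,400),interpolation=3)
cv2.imwrite("pics/p6.png",np.hstack([a,b]))
```

```text
9.2333 [-92.6   4.9  78.7] [-5.61  1.77 -0.01]
```

View pics/p6.png

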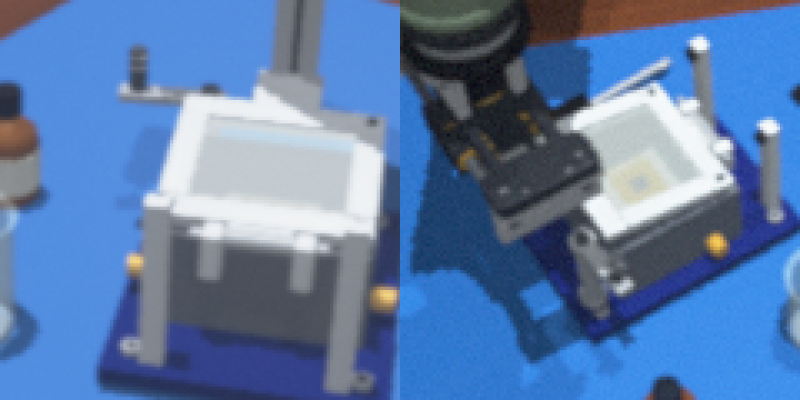

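The lid is lifting cleanly: a gap shows under its front edge, and the tab rides on the finger. I'll continue along the arc.

>>> carry_out --pt "0.0004 0 -0.0048 0" --pt "0.001 0 -0.0097 0" --pt "0.0018 0 -0.0145 0" --pt "0.0027 0 -0.0192 0" --pt "0.0039 0 -0.0239 0"

```text
time: 9.75
tool_pos: [0.5556, -0.0387, 0.1024]
ee_rot: [3.141, 0.0, 1.959]
ft_force: [0.6, -4.0, 0.9]
grip_width: 0.0006
```

Run:
```python
from h import *
st=manip.read_state();print(st["time"],fpos(st["tool_pos"]),ff(st["ft_force"]))
t=np.array([.3,.335,.37,.405,.44,.475,.475,.51,.545,.58,.615,.65]);x=60-140*np.cos(t)-2*np.sin(t);z=75+140*np.sin(t)-2*np.cos(t)
print((x-x[0]).round(1),(z-z[0]).round(1))
```

```text
9.75 [-87.6   4.9 102.4] [-3.97  0.93  0.9 ]
[ 0.   1.5  3.1  4.9  6.8  8.9  8.9 11.2 13.6 16.1 18.8 21.7] [ 0.   4.7  9.3 13.9 18.4 22.8 22.8 27.1 31.4 35.6 39.7 43.7]
```

>>> carry_out --pt "0.0014 0 -0.0047 0" --pt "0.0029 0 -0.0093 0" --pt "0.0046 0 -0.0139 0" --pt "0.0065 0 -0.0184 0" --pt "0.0086 0 -0.0228 0"

```text
time: 10.17
tool_pos: [0.5522, -0.0304, 0.1251]
ee_rot: [3.141, -0.0, 1.959]
ft_force: [1.7, -2.7, 1.6]
grip_width: 0.0005
```

>>> carry_out --pt "0.0022 0 -0.0043 0" --pt "0.0045 0 -0.0086 0" --pt "0.007 0 -0.0128 0" --pt "0.0098 0 -0.0169 0" --pt "0.0126 0 -0.0209 0"

```text
time: 10.58
tool_pos: [0.5473, -0.0187, 0.1459]
ee_rot: [3.142, -0.001, 1.959]
ft_force: [1.3, -0.7, 0.2]
grip_width: 0.0003
```

Run:
```python
from h import *
st=manip.read_state();print(st["time"],fpos(st["tool_pos"]),ff(st["ft_force"]))
w=imaging.get_image("side");d=imaging.get_image("scene")
a=cv2.resize(w["color"][130:250,300:420,::-1],(400,400),interpolation=3);b=cv2.resize(d["color"][130:250,210:330,::-1],(400,400),interpolation=3)
cv2.imwrite("pics/p7.png",np.hstack([a,b]))
t=np.r_[.65:1.6:.05];x=60-140*np.cos(t)-2*np.sin(t);z=75+140*np.sin(t)-2*np.cos(t)
print(np.c_[t,x-x[0],z-z[0]].round(2).tolist())
```

```text
10.5833 [-65.9   5.  145.9] [-1.17 -0.9   0.15]
[[0.65, 0.0, 0.0], [0.7, 4.3, 5.53], [0.75, 8.86, 10.83], [0.8, 13.69, 15.9], [0.85, 18.76, 20.73], [0.9, 24.07, 25.29], [0.95, 29.6, 29.58], [1.0, 35.34, 33.59], [1.05, 41.27, 37.31], [1.1, 47.38, 40.73], [1.15, 53.65, 43.84], [1.2, 60.07, 46.63], [1.25, 66.62, 49.09], [1.3, 73.29, 51.23], [1.35, 80.05, 53.03], [1.4, 86.9, 54.49], [1.45, 93.81, 55.6], [1.5, 100.76, 56.37], [1.55, 107.75, 56.79]]
```

View pics/p7.png

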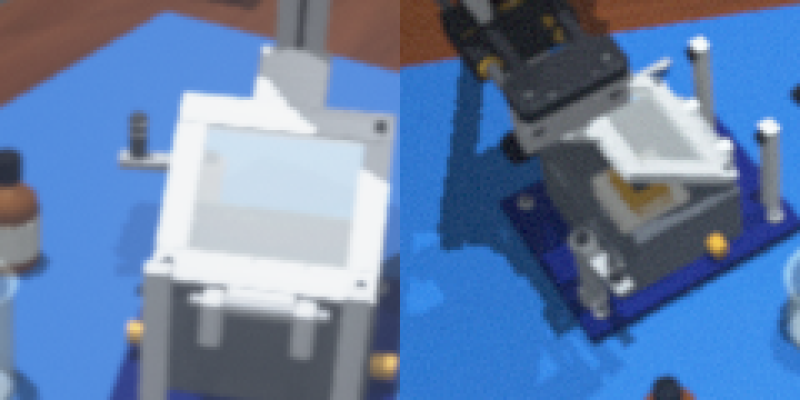

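The lid is at roughly 0.6 rad, with the tab still on the finger and the fixture in place. I'll carry on with slightly more press.

>>> carry_out --pt "0.0053 0 -0.0055 0" --pt "0.0103 0 -0.0108 0" --pt "0.0152 0 -0.0159 0" --pt "0.0203 0 -0.0207 0" --pt "0.0256 0 -0.0253 0"

```text
time: 11.1
tool_pos: [0.5374, 0.0051, 0.1715]
ee_rot: [-3.142, -0.0, 1.959]
ft_force: [0.7, -1.3, 1.8]
grip_width: 0.0006
```

>>> carry_out --pt "0.0057 0 -0.0043 0" --pt "0.0116 0 -0.0083 0" --pt "0.0176 0 -0.012 0" --pt "0.0238 0 -0.0154 0" --pt "0.0301 0 -0.0186 0"

```text
time: 11.52
tool_pos: [0.5256, 0.0333, 0.1893]
ee_rot: [-3.141, -0.001, 1.959]
ft_force: [0.5, 0.1, -0.1]
grip_width: 0.0003
```

Run:
```python
from h import *
st=manip.read_state();print(st["time"],fpos(st["tool_pos"]),ff(st["ft_force"]))
w=imaging.get_image("side");d=imaging.get_image("scene")
a=cv2.resize(w["color"][110:250,300:440,::-1],(400,400),interpolation=3);b=cv2.resize(d["color"][110:250,210:350,::-1],(400,400),interpolation=3)
cv2.imwrite("pics/p8.png",np.hstack([a,b]))
```

```text
11.5167 [ -9.6   5.4 189.3] [-0.11 -0.53 -0.1 ]
```

View pics/p8.png

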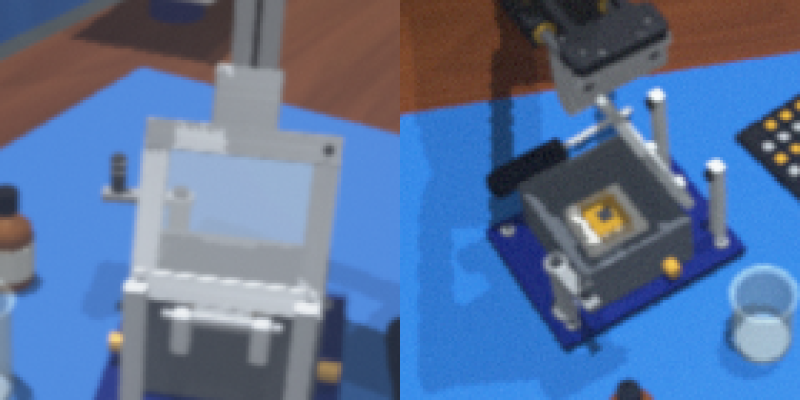

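The lid is at about 1.2 rad. From here I push horizontally towards vertical, slowing down.

>>> carry_out --pt "0.0065 0 -0.002 0" --pt "0.013 0 -0.003 0" --pt "0.0195 0 -0.003 0" --pt "0.0255 0 -0.003 0" --pt "0.031 0 -0.003 0"

```text
time: 12.03
tool_pos: [0.5142, 0.0617, 0.1923]
ee_rot: [-3.141, -0.0, 1.959]
ft_force: [0.9, 0.0, 0.7]
grip_width: 0.0005
```

>>> carry_out --pt "0.004 0 0 0" --pt "0.008 0 0 0" --pt "0.0115 0 0 0" --pt "0.0145 0 0 0" --pt "0.017 0 0 0"

```text
time: 12.45
tool_pos: [0.5081, 0.077, 0.1924]
ee_rot: [-3.142, -0.0, 1.959]
ft_force: [0.5, 0.7, 0.5]
grip_width: 0.0004
```

>>> carry_out --pt "0.002 0 0 0" --pt "0.004 0 0 0" --pt "0.006 0 0 0" --pt "0.008 0 0 0" --pt "0.01 0 0 0"

```text
time: 12.87
tool_pos: [0.5044, 0.0861, 0.1924]
ee_rot: [-3.142, -0.0, 1.959]
ft_force: [-0.1, 0.7, -0.0]
grip_width: 0.0007
```

Run:
```python
from h import *
st=manip.read_state();print(st["time"],fpos(st["tool_pos"]),ff(st["ft_force"]))
w=imaging.get_image("side");d=imaging.get_image("scene")
a=cv2.resize(w["color"][110:250,300:440,::-1],(400,400),interpolation=3);b=cv2.resize(d["color"][110:250,210:350,::-1],(400,400),interpolation=3)
cv2.imwrite("pics/p9.png",np.hstack([a,b]))
```

```text
12.8667 [ 47.3   5.1 192.4] [ 0.71 -0.16 -0.03]
```

View pics/p9.png

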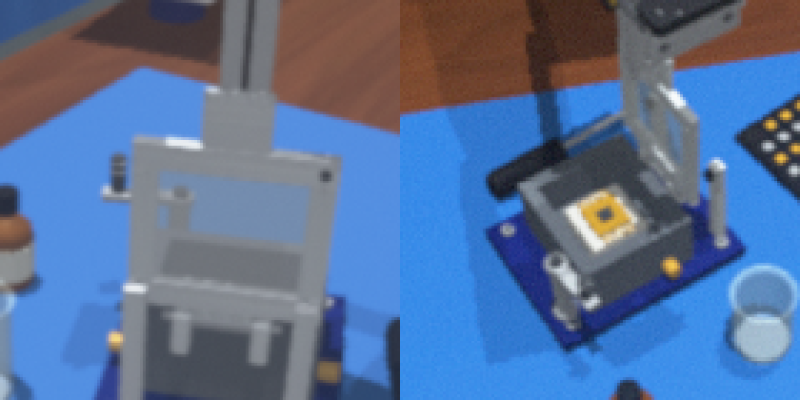

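The lid is about upright. I'll push slowly on past the balance point.

>>> carry_out --pt "0.0015 0 0 0" --pt "0.003 0 0 0" --pt "0.0045 0 0 0" --pt "0.006 0 0 0" --pt "0.0075 0 0 0"

```text
time: 13.38
tool_pos: [0.5015, 0.093, 0.1924]
ee_rot: [-3.142, -0.0, 1.959]
ft_force: [0.4, 0.5, -0.5]
grip_width: 0.0001
```

>>> carry_out --pt "0.0015 0 0 0" --pt "0.003 0 0 0" --pt "0.0045 0 0 0" --pt "0.006 0 0 0" --pt "0.0075 0 0 0"

```text
time: 13.8
tool_pos: [0.4987, 0.1, 0.1924]
ee_rot: [-3.142, -0.0, 1.959]
ft_force: [0.1, 0.1, -0.0]
grip_width: 0.0007
```

>>> carry_out --pt "0.0015 0 0 0" --pt "0.003 0 0 0" --pt "0.0045 0 0 0" --pt "0.006 0 0 0" --pt "0.0075 0 0 0"

```text
time: 14.22
tool_pos: [0.4959, 0.107, 0.1925]
ee_rot: [3.142, -0.0, 1.959]
ft_force: [0.1, -0.8, 0.4]
grip_width: -0.0001
```

Run:
```python
from h import *
st=manip.read_state();print(st["time"],fpos(st["tool_pos"]),ff(st["ft_force"]))
w=imaging.get_image("side");d=imaging.get_image("scene")
a=cv2.resize(w["color"][110:250,300:440,::-1],(400,400),interpolation=3);b=cv2.resize(d["color"][110:250,210:350,::-1],(400,400),interpolation=3)
cv2.imwrite("pics/p10.png",np.hstack([a,b]))
```

```text
14.2167 [ 69.9   5.1 192.5] [-0.76  0.19  0.44]
```

View pics/p10.png

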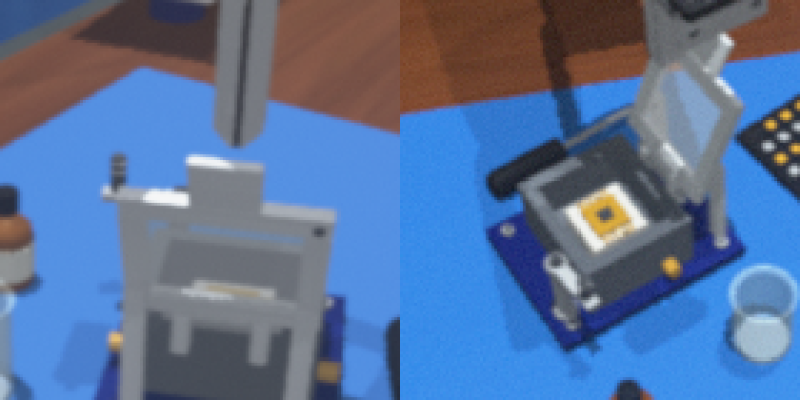

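The lid has tipped back onto its rests, clear of the finger. I'll retreat and check.

>>> carry_out --pt "-0.02 0 -0.01 0" --pt "-0.045 0 -0.03 0" --pt "-0.07 0 -0.05 0" --pt "-0.1 0 -0.07 0" --pt "-0.13 0 -0.08 0"

```text
time: 14.73
tool_pos: [0.5467, -0.0147, 0.2755]
ee_rot: [3.138, 0.002, 1.96]
ft_force: [0.2, 0.9, 0.6]
grip_width: 0.0002
```

>>> carry_out --pt "-0.03 0 0 0" --pt "-0.06 0 0 0" --pt "-0.09 0 0 0" --pt "-0.1 0 0 0" --pt "-0.1 0 0 0"

```text
time: 15.15
tool_pos: [0.5833, -0.1083, 0.2719]
ee_rot: [-3.141, -0.0, 1.955]
ft_force: [-0.5, 0.8, -0.6]
grip_width: 0.0003
```

Run:
```python
from h import *
st=manip.read_state();print(st["time"],fpos(st["tool_pos"]),ff(st["ft_force"]),np.abs(st["qd"]).max())
P={}
for n,boxes in (("side",[(330,255,420,276),(275,205,312,262),(312,295,400,362),(290,175,315,216),(434,220,452,282)]),("scene",[(305,185,330,200),(324,202,350,242),(330,140,388,182),(283,242,304,271)])):
    a=cv2.imread(f"pics/{n}0.png");p=P[n]=imaging.get_image(n);b=p["color"][:,:,::-1].copy()
    for x0,y0,x1,y1 in boxes:
        t=cv2.resize(a[y0:y1,x0:x1],None,fx=5,fy=5,interpolation=3);s=cv2.resize(b[y0-4:y1+4,x0-4:x1+4],None,fx=5,fy=5,interpolation=3)
        m=cv2.matchTemplate(s,t,cv2.TM_CCOEFF_NORMED);_,v,_,l=cv2.minMaxLoc(m);print(n,(x0,y0),round(v,3),np.array(l)/5-4)
a=cv2.resize(P["side"]["color"][140:380,240:480,::-1],(400,400),interpolation=3);b=cv2.resize(P["scene"]["color"][110:290,210:390,::-1],(400,400),interpolation=3)
cv2.imwrite("pics/p11.png",np.hstack([a,b]))
```

```text
15.15 [-162.4    5.5  271.9] [ 0.89  0.14 -0.6 ] 0.04919068924508393
side (330, 255) 0.89 [0. 0.]
side (275, 205) 0.999 [0. 0.]
side (312, 295) 1.0 [0. 0.]
side (290, 175) 1.0 [0. 0.]
side (434, 220) 0.984 [0. 0.]
scene (305, 185) 0.894 [0. 0.]
scene (324, 202) 0.996 [0. 0.]
scene (330, 140) 0.998 [0. 0.]
scene (283, 242) 0.998 [0. 0.]
```

Run:
```python
from h import *
p=imaging.get_image("side")
for l in ("lid","tab","pin"): print(l,[(np.round(q["extent"]).tolist(),round(q["conf"],2)) for q in imaging.find_in(p,l)[:2]])
t=2.0
print("tab expected at 2.0",proj(p,tf([.526,.0395,1.96],[.06-.126*np.cos(t),0,.075+.126*np.sin(t)])),"pin@1.57",proj(p,tf([.526,.0395,1.96],[-.06,-.082,.0995])))
# tab top edge seen in p10 crop (225,160)
print("seen",300+225*.35,110+160*.35)
a=cv2.cvtColor(cv2.imread("pics/p10.png"),6)[150:360,100:340];b=cv2.cvtColor(cv2.resize(p["color"][110:250,300:440,::-1],(400,400),interpolation=3),6)
_,v,_,l=cv2.minMaxLoc(cv2.matchTemplate(b,a,5));print("lid same as p10:",v,l)
print(manip.job_done())
```

```text
lid [([378.0, 194.0, 76.0, 61.0], 0.6)]
tab [([380.0, 196.0, 77.0, 60.0], 0.59)]
pin [([375.0, 221.0, 91.0, 114.0], 0.52)]
tab expected at 2.0 [[378.88498838 173.20099545]] pin@1.57 [[340.99069821 169.86710847]]
seen 378.75 166.0
lid same as p10: 0.8722156882286072 (100, 150)
the job is handed in; nothing more can be done
None
```

The clamp is swung off and the lid lies open on its rests. I handed the job in at about 15 s of the 56 s allowed.

- **Clamp:** I pushed the thumb pin round with the closed fingertips until the arm pointed out to the fixture's -y side, at about 1.57 rad by eye.
- **Lid:** The tool can't tilt, so a finger could not get under the tab. I raised it by light sideways pressure on the tab's front edge, followed its arc, and pushed it slowly past upright. It then fell back onto its rests by its own weight.
- **Forces:** I used about 3 to 6 N to start the lift and under 2 N later. Finding the tab's front edge briefly reached about 10 N, after which I backed off. The fixed cameras showed no shift of the fixture afterwards.

**Final checks**
- Image matching against the start showed no shift in the fixture base, beaker, bottle, tray or driver.
- The lid had not moved since it came to rest (match 0.87, same position).
- The tab sits where a lid at 2.0 rad should be: its top edge was at row 166, and its centre is predicted at row 173.
- The arm is parked well clear, touching nothing.

**What failed or disagreed**
- The wrist camera's positions disagreed with the fixed cameras by about 5 mm, so I found the tab by touch instead.
- The network's last pin detection was wrong; it outlined the whole fixture.
- My last overview picture went over the viewing limit, so I relied on the image matching and the earlier views.

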